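# Pack and lock up three hexagonal printing blocks in the press bed

## Robot

A 6-joint arm with a two-finger parallel gripper is mounted at the origin on the work surface. World frame = base frame: x ahead of the robot, y to its left, z up, the work surface at z = 0. Lengths are in m, angles in rad, forces in N, time in s.
With the tool pointing down it reaches from about 0.375 to 0.9 m from the base axis. Payload 3.1 kg.
Tool frame: the origin (TCP) lies at the very end of the fingers, on their centre line; the grasp point (between the pads) lies 19 mm behind it; z points along the fingers, y is the line along which they close (so a half turn about z gives the same grasp; the last joint's range is limited). The gripper opens to 87 mm and grips with 3 to 60 N. Pads are 19 mm wide; open, the fingers measure 117 mm over their backs; the gripper's body (75 mm by 190 mm) begins 51 mm behind the grasp point.
Start: joints at [-1.474, 0.527, 1.433, -0, 1.181, -0.178], TCP at [0.17, -0.601, 0.223] pointing down, gripper open.
Joint ranges: [-3.08, 3.08], [-0.75, 2.2], [0.22, 2.44], [-1.43, 4.57], [0, 2.65], [-2.85, 2.85]. Speed limits (rad/s): [2.79, 2.79, 3.14, 3.14, 3.14, 3.14].

## Interface

Orientations are given as a unit quaternion [x, y, z, w].
In Python, from rig import status, viewer, robot gives the robot as it stands.
- The arm moves only by the tool arm_command, never from a script. Its arguments are lists of equal length, an entry for each row: "delta_rot": the turn, a rotation vector about the tool's x, y, z in degrees, a list of three; "delta_pos": the shift along the tool's x, y, z in m, a list of three; "gripper": the closure, from -1 (fully open) to 1 (shut). In form: {"delta_rot": [[rx, ry, rz], ...], "delta_pos": [[dx, dy, dz], ...], "gripper": [gripper, ...]}. A call has 1 to 12 rows; each row is the pose to reach, as a shift and turn from the pose commanded when the call began, along the tool's axes at that moment; what a row does not reach only later rows make up. A row lasts 1/12 s, in which the tool goes at most 41.7 mm and 7.16 degrees, less where a joint would pass 70% of its speed; a pose out of reach is approached as far as the arm can. A call with a gripper value outside its range is refused whole. The fingers move at their own pace and stop on an object; "grip_force" is the grip in N (left out, the last holds). Time passes only in rows, so rows that repeat a pose let the fingers close. It gives the time, the measured TCP pose, the force, the opening and the grip force at its end, in the units of the state.
- status.get_obs(): the state, without advancing time (a new reading comes with each control period).
- viewer.camera(name): name is "scene" or "top" or "wrist"; returns a dict with "pixels" (384x512x3 uint8, blue, green, red), "fx", "fy", "cx", "cy" (pixels), "k1" (the pictures are not rectified: a ray, as slopes to the right and down, at radius r is drawn at 1 + k1 r^2 times it, then the intrinsics apply), "pose" (4x4, takes a point from camera to world coordinates); the wrist camera has in their place "mount" (4x4, takes a point from camera to tool coordinates, whose origin is the TCP and whose axes are the flange's). Camera axes: x right, y down, z forward; pixel columns grow to the right and rows downward; lengths in m; the calibration is good to about 2 mm. A picture is of the moment at which its call begins: read the wrist's pose just before it. There is no depth.
- robot.hand_in(): hands the job in; it is judged then, once.
The state is a dict: "time": time; "q": joint angles; "joint_velocities": joint speeds; "joint_torque": joint torques, N m; "position": TCP position; "tool_rot": TCP orientation; "ft_force": force on the tool from outside, world axes, zero at the start; "moment": the same for the moment, N m; "grip_width": finger opening in m; "grip_force": force on a finger pad.
Only numpy, scipy, OpenCV 4.12 (cv2) and the standard library are available. Lean on these libraries where they do the work, as an engineer would, in place of code of your own. Each camera call takes 0.05 s, during which the arm holds its last target. There are 200 camera calls.

## Task

Slide the yellow and the green hexagonal printing blocks across the press bed and pack them honeycomb-fashion against the black one: one directly in front of it (nearer the robot) along the left wall, the other in the notch to their right, so that all three lie flat with their flat faces touching. The black block stays in its corner. Slide the red-handled lock-up bar up snug against the pack so that everything stays tight, and leave the other things in the bed and on the table where they are.

Things in the scene. Friction and masses are not known exactly. Their poses are not given: they have to be found in the camera images.
- bed: plywood press bed, a tray open at the front, fixed. Origin on the table; bed x points to the back wall, away from the robot, bed y to the left wall. Floor top at 12 mm, wall tops at 32 mm. Inner faces: back wall bed x = +150 mm, left wall y = +200, right wall y = -340; floor's front edge x = -190. A roller bridge 170 mm high stands beyond the right wall (y -390 to -505)
- hex_black: hexagonal printing block with a black face, 90 mm across flats (104 across corners), 23 mm high, 0.22 kg, too wide to grip. Origin: centre of its underside; its flats face body x and every 60 degrees from it. Loose, already set in the far left corner: a flat against the back wall, a corner against the left wall, centre at bed (105, 148) mm
- hex_yellow: hexagonal printing block with a yellow face, 90 mm across flats (104 across corners), 23 mm high, 0.22 kg, too wide to grip. Origin: centre of its underside; its flats face body x and every 60 degrees from it. Starts loose nearer the robot, left or right, turned up to 0.3 rad. Packed, it and the green one are centred at bed (15, 148) and (60, 70) mm, either way round
- hex_green: hexagonal printing block with a green face, 90 mm across flats (104 across corners), 23 mm high, 0.22 kg, too wide to grip. Origin: centre of its underside; its flats face body x and every 60 degrees from it. Starts loose in the other of the two places (see yellow)
- lock_bar (a joint): lock-up bar's position, m: slides along bed x by the left wall, 0 nearest the robot, growing away from it, to 0.110. Aluminium bar 20 mm (x) by 105 mm (bed y 90 to 195), 19 mm high over the floor; its face to the blocks is at bed x = -115 mm + this value, which is 0.085 when snug on a tight pack. About 4 N of friction; stays where left
- bar_handle (a point): top middle of the bar's upright red handle, 72 mm above the table: a plate 14 mm thick (bed x), 60 mm wide (bed y), standing 41 mm above the bar, at bed x = -125 mm + joint, bed y = 142 mm
- plate_block: rectangular brass-faced printing block, 50 by 85 by 23 mm, lying loose in the bed near the back wall on the right; origin at the centre of its underside. Not to be disturbed
- ink_can: dark-labelled ink can, 84 mm across, 75 mm high, on the table left of the bed; origin at the centre of its underside. Leave alone
- ink_jar: amber ink jar, 70 mm across, 80 mm high, on the table left of the bed; origin at the centre of its underside. Leave alone
- spatula: ink spatula lying on the table far left; its x axis runs along it. Leave alone
Mind the look-alikes: they are no part of the job. Leave any white look-alike of the hex_green alone.

How it is judged:
By the outcome, as a careful person would: the job done as asked, in the order asked, and still so for the second after the job is handed in, with the robot touching nothing.
It also fails if it takes over 72 s, if anything falls off the work surface, if the arm or the gripper's body presses on something with over 40 N, if the wrist force passes 120 N, or if a joint passes its speed limit or range.

## Working session

There is one attempt and no reset: what is moved stays moved. The work goes in short steps, Python scripts to look and compute and a tool call to move; the robot and the scene stay as the last step left them, time stands still between calls to the robot, and variables do not carry over. Pictures are saved under pics/ and viewed, at most 10 in all, crops included, and the job is handed in when it is done.

Besides the shell and the picture viewer there is one more tool, called after "Request:" in YAML: its name, and indented under it one key for each argument. arm_command: Moves the arm, as the interface text tells. Its arguments: {"type":"object","properties":{"delta_rot":{"type":"array","items":{"type":"array","items":{"type":"number"}}},"delta_pos":{"type":"array","items":{"type":"array","items":{"type":"number"}}},"gripper":{"type":"array","items":{"type":"number"}},"grip_force":{"type":"number"}},"required":["delta_rot","delta_pos","gripper"]}

```bash
mkdir -p pics; ls
python3 - <<'E'
from rig import status, viewer
import cv2,numpy as np
o=status.get_obs();print(o)
for n in("top","scene"):
    c=viewer.camera(n);cv2.imwrite(f"pics/{n}0.png",c["pixels"])
    print(n,{k:v for k,v in c.items() if k!="pixels"})
E
```

```text
pics
{'time': 0.0, 'q': array([-1.47347280e+00,  5.28463553e-01,  1.43393372e+00, -8.23605117e-05,
        1.18141893e+00, -1.78481903e-01]), 'joint_velocities': array([-0.00127527,  0.00150426, -0.00104931, -0.00012298,  0.00048355,
       -0.00025858]), 'joint_torque': array([-2.45058854e-04, -4.40041816e+01, -1.76590562e+01,  6.31620898e-02,
        5.82358148e-02, -1.62727706e-04]), 'position': array([ 0.1701425 , -0.6006036 ,  0.22156328]), 'tool_rot': array([ 9.90503712e-01,  1.37481483e-01,  7.05351882e-06, -1.11240338e-03]), 'ft_force': array([ 0.37989372, -0.4837434 , -1.32698426]), 'moment': array([ 0.03631896,  0.01486803, -0.06547924]), 'grip_force': 0.0, 'grip_width': 0.08702197572278024}
top {'fx': 446.37474627689426, 'fy': 446.37474627689426, 'cx': 249.87500628245533, 'cy': 195.27478150969432, 'k1': -0.1627803634732701, 'pose': array([[-0.02113017, -0.99654676,  0.08029983,  0.39191231],
       [-0.99974532,  0.02042457, -0.00959847,  0.23743996],
       [ 0.00792523, -0.08048219, -0.99672454,  1.35918711],
       [ 0.        ,  0.        ,  0.        ,  1.        ]])}
scene {'fx': 432.7957605083658, 'fy': 432.7957605083658, 'cx': 256.8508682374052, 'cy': 190.2488027860665, 'k1': -0.10968870586524382, 'pose': array([[-0.17516885,  0.55816288, -0.81103026,  1.42342717],
       [ 0.98435181,  0.08325205, -0.15530811,  0.40729887],
       [-0.01916729, -0.82554424, -0.5640118 ,  0.73923324],
       [ 0.        ,  0.        ,  0.        ,  1.        ]])}
```

View pics/top0.png

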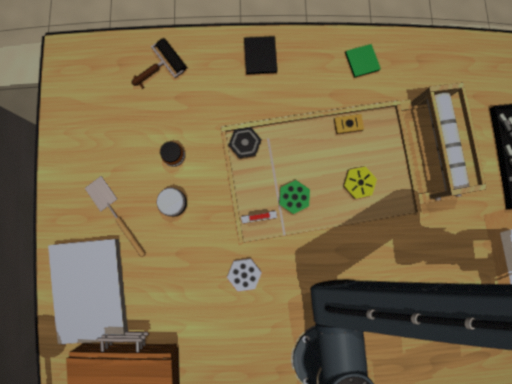

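View pics/scene0.png

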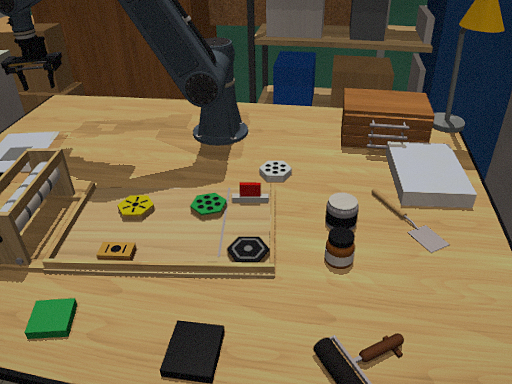

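The top view shows the black block at (244,142), green at (294,196), yellow at (360,182) and the bar handle at (261,216). The white look-alike is on the table at (244,274). The scene view agrees.

```bash
cat > h.py <<'E'
from rig import status, viewer
import cv2,numpy as np
from scipy.spatial.transform import Rotation as R
def rays(c,uv,pose):
    uv=np.atleast_2d(uv).astype(float)
    d=np.c_[(uv[:,0]-c["cx"])/c["fx"],(uv[:,1]-c["cy"])/c["fy"]]
    s=d.copy()
    for _ in range(20): s=d/(1+c["k1"]*(s**2).sum(1,keepdims=True))
    return pose[:3,3],np.c_[s,np.ones(len(s))]@pose[:3,:3].T
def plane(c,uv,z,pose=None):
    o,d=rays(c,uv,c["pose"] if pose is None else pose)
    return (o+d*((z-o[2])/d[:,2])[:,None])[:,:2]
HSV={"yellow":((22,150,110),(34,255,255)),"green":((55,120,60),(85,255,255)),"red":((0,170,90),(8,255,255))}
def blobs(img,name,amin=60):
    m=cv2.inRange(cv2.cvtColor(img,cv2.COLOR_BGR2HSV),*HSV[name])
    m=cv2.morphologyEx(m,cv2.MORPH_CLOSE,np.ones((5,5)))
    cs,_=cv2.findContours(m,cv2.RETR_EXTERNAL,cv2.CHAIN_APPROX_NONE)
    return sorted([c[:,0] for c in cs if cv2.contourArea(c)>amin],key=lambda c:-cv2.contourArea(c))
def hexfit(P):
    """centre, angle of flat normals mod 60 deg, area-based across flats"""
    P=P.astype(np.float32); hull=cv2.convexHull((P*1000).astype(np.float32))
    M=cv2.moments(hull); c=np.array([M["m10"],M["m01"]])/M["m00"]
    # dense mask moment: 6-fold on resampled hull
    h=hull[:,0]; h=np.r_[h,h[:1]]
    Q=np.concatenate([a+(b-a)*np.linspace(0,1,max(2,int(np.linalg.norm(b-a)*4)),endpoint=False)[:,None] for a,b in zip(h,h[1:])])-c
    z=Q[:,0]+1j*Q[:,1]; a=np.angle(np.sum(abs(z)**6*np.exp(6j*np.angle(z))))/6  # corner dir
    af=np.sqrt(M["m00"]/0.8660)
    return c/1000,(np.degrees(a)+30+30)%60-30,af
E
python3 - <<'E'
from h import *
c=viewer.camera("top");im=c["pixels"]
hsv=cv2.cvtColor(im,cv2.COLOR_BGR2HSV)
for p in((350,180),(288,190),(261,216),(348,124)): print(p,hsv[p[1],p[0]])
for n in HSV:
    for b in blobs(im,n)[:4]:
        z=.07 if n=="red" else .035
        P=plane(c,b,z); print(n,b.mean(0).round(1),cv2.contourArea(b),*hexfit(P))
crop=im[85:255,205:435]
cv2.imwrite("pics/crop.png",cv2.resize(crop,None,fx=3.4,fy=3.4,interpolation=cv2.INTER_CUBIC))
E
```

```text
(350, 180) [ 30 193 123]
(288, 190) [ 65 139  97]
(261, 216) [  2 207 158]
(348, 124) [15 32 32]
yellow [360.  182.2] 703.5 [ 0.53155661 -0.10897734] 10.424908285312966 89.03679299719549
green [294.3 196.5] 675.0 [0.49232347 0.09283753] 25.813509209284412 84.38849489161038
green [362.4  60.2] 661.5 [ 0.91802372 -0.1385282 ] 0.2068420495501364 93.15461294517401
```

View pics/crop.png

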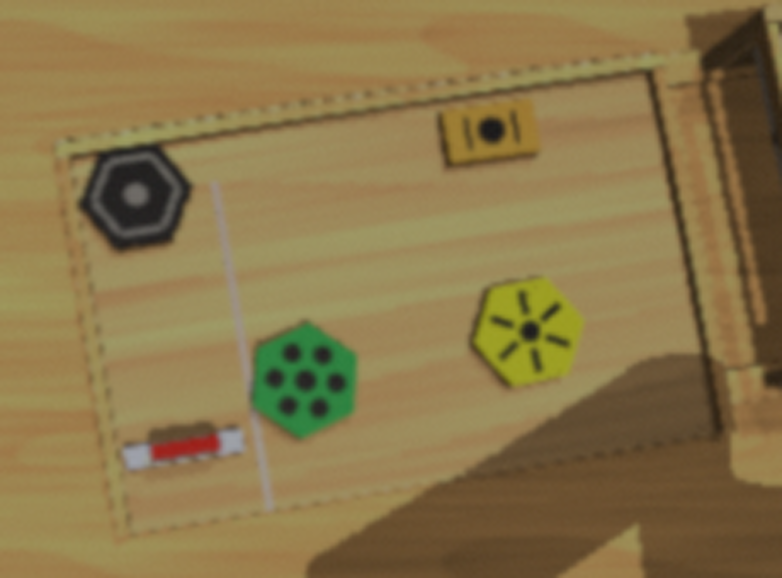

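The crop shows the black block in its corner at crop (135,194), green at (305,380) and yellow at (528,330). The bar is at (185,447) near its start. A pale line is painted on the floor. Next I fit the bed frame.

Run:
```python
from h import *
c=viewer.camera("top");im=c["pixels"]
v=cv2.cvtColor(im,cv2.COLOR_BGR2GRAY)
m=np.zeros_like(v);m[122:162,224:266]=(v[122:162,224:266]<75)*255
m=cv2.morphologyEx(m,cv2.MORPH_CLOSE,np.ones((5,5)))
cs,_=cv2.findContours(m,0,1);b=max(cs,key=cv2.contourArea)[:,0]
bc,ba,af=hexfit(plane(c,b,.035));print("black",bc,ba,af)
cr=lambda x,y:np.array([x,y])/3.4+[205,85]
# wall lines
bk=plane(c,[cr(72,153),cr(655,70)],.032);print("back wall",bk,np.degrees(np.arctan2(*(bk[0]-bk[1])[::-1]))-90)
rf=plane(c,[cr(655,75),cr(712,435)],.032);d=rf[0]-rf[1];print("right",rf,np.degrees(np.arctan2(d[1],d[0])))
lf=plane(c,[cr(75,160),cr(120,530)],.032);d=lf[0]-lf[1];print("left",lf,np.degrees(np.arctan2(d[1],d[0])))
ln=plane(c,[cr(215,182),cr(268,510)],.012);d=ln[0]-ln[1];print("line",ln,np.degrees(np.arctan2(d[1],d[0])))
h=plane(c,[cr(185,446)],.07);print("handle",h)
```

```text
black [0.65915924 0.23794314] 7.33536086137773 88.98811603219617
back wall [[ 0.69865939  0.29225   ]
 [ 0.77024852 -0.2425678 ]] 7.624123330532797
right [[ 0.76550258 -0.24222436]
 [ 0.43442465 -0.27658022]] 5.924362900931037
left [[0.69222854 0.28966928]
 [0.36385636 0.25591076]] 5.8697095034175035
line [[0.67399768 0.16442782]
 [0.37821901 0.12467258]] 7.655174113608386
handle [[0.4346534  0.19876357]]
```

```bash
cat >> h.py <<'E'
TH=np.radians(7.45); O=np.array([.5742,.0776])
B=np.array([[np.cos(TH),-np.sin(TH)],[np.sin(TH),np.cos(TH)]])
w2b=lambda p:(np.atleast_2d(p)-O)@B
b2w=lambda p:O+B@np.asarray(p)
def pose():
    o=status.get_obs();return o,R.from_quat(o["tool_rot"])
def heading(r): x=r.as_matrix()[:,0];return np.degrees(np.arctan2(x[1],x[0]))-np.degrees(TH)
def plan(*wps):
    """wps: bed x,y,z (m), bed heading of tool x (deg) -> deltas in present tool axes"""
    o,r=pose();p=o["position"]
    print("t",round(o["time"],2),"bed",(w2b(p[:2])[0]*1000).round(1),"z",round(p[2]*1000,1),"head",heading(r).round(1),"F",o["ft_force"].round(1),"w",round(o["grip_width"],3))
    for x,y,z,h in wps:
        d=r.inv().apply(np.r_[b2w([x,y]),z]-p)
        a=np.radians(h)+TH;q=R.from_matrix(np.c_[[np.cos(a),np.sin(a),0],[np.sin(a),-np.cos(a),0],[0,0,-1]])
        print((x,y,z,h),"dpos",d.round(4).tolist(),"drot",np.degrees((r.inv()*q).as_rotvec()).round(1).tolist())
E
python3 - <<'E'
from h import *
c=viewer.camera("top")
cr=lambda x,y:np.array([x,y])/3.4+[205,85]
print("plate corners bed",(w2b(plane(c,[cr(440,113),cr(532,100),cr(540,153),cr(450,167)],.035))*1000).round())
print("line bed",(w2b(plane(c,[cr(215,182),cr(268,510)],.012))*1000).round())
for n in("green","yellow"):
    q,a,_=hexfit(plane(c,blobs(c["pixels"],n)[0],.035)); print(n,w2b(q),a-np.degrees(TH))
w=w2b([.38,-.34])[0]
plan((w[0],w[1],.25,15),(-.09,.0,.25,18))
E
```

```text
plate corners bed [[ 139. -135.]
 [ 139. -221.]
 [  90. -220.]
 [  89. -136.]]
line bed [[ 110.   73.]
 [-188.   72.]]
green [[-0.07912878  0.0257694 ]] 18.348512762809648
yellow [[-0.06650088 -0.17949966]] 3.230344921617972
t 0.25 bed [-488.6 -620.5] z 222.1 head 8.4 F [-0.   0.2  0. ] w 0.087
(np.float64(-0.24670704934681206), np.float64(-0.3888946281482809), 0.25, 15) dpos [0.273, -0.194, -0.0277] drot [-0.1, -0.0, -6.6]
(-0.09, 0.0, 0.25, 18) dpos [0.4845, -0.5561, -0.0273] drot [-0.1, -0.0, -9.6]
```

Request:
arm_command:
  delta_pos:
    - [0.273,-0.194,-0.028]
    - [0.273,-0.194,-0.028]
    - [0.273,-0.194,-0.028]
    - [0.273,-0.194,-0.028]
    - [0.273,-0.194,-0.028]
    - [0.273,-0.194,-0.028]
    - [0.273,-0.194,-0.028]
    - [0.485,-0.556,-0.028]
    - [0.485,-0.556,-0.028]
    - [0.485,-0.556,-0.028]
    - [0.485,-0.556,-0.028]
    - [0.485,-0.556,-0.028]
  delta_rot:
    - [0,0,-9.6]
    - [0,0,-9.6]
    - [0,0,-9.6]
    - [0,0,-9.6]
    - [0,0,-9.6]
    - [0,0,-9.6]
    - [0,0,-9.6]
    - [0,0,-9.6]
    - [0,0,-9.6]
    - [0,0,-9.6]
    - [0,0,-9.6]
    - [0,0,-9.6]
  gripper: [-1,-1,-1,-1,-1,-1,-1,0.6,0.6,0.6,0.6,0.6]

```text
time: 1.25
position: [0.4128, -0.1735, 0.2487]
tool_rot: [0.976, 0.22, 0.0, 0.0]
ft_force: [0.8, -0.3, -0.1]
grip_width: 0.0619
grip_force: 0.0
```

Run:
```python
from h import *
plan((-.12,.015,.20,18),(-.15,.002,.20,18))
```

```text
t 1.25 bed [-192.6 -228.1] z 248.7 head 17.9 F [ 0.8 -0.3 -0.1] w 0.062
(-0.12, 0.015, 0.2, 18) dpos [0.1439, -0.2089, 0.0487] drot [0.0, -0.0, -0.1]
(-0.15, 0.002, 0.2, 18) dpos [0.1113, -0.2058, 0.0487] drot [0.0, -0.0, -0.1]
```

Request:
arm_command:
  delta_pos:
    - [0.111,-0.206,0.049]
    - [0.111,-0.206,0.049]
    - [0.111,-0.206,0.049]
    - [0.111,-0.206,0.049]
    - [0.111,-0.206,0.049]
    - [0.111,-0.206,0.049]
    - [0.111,-0.206,0.049]
    - [0.111,-0.206,0.049]
    - [0.111,-0.206,0.049]
  delta_rot:
    - [0,0,0]
    - [0,0,0]
    - [0,0,0]
    - [0,0,0]
    - [0,0,0]
    - [0,0,0]
    - [0,0,0]
    - [0,0,0]
    - [0,0,0]
  gripper: [0.6,0.6,0.6,0.6,0.6,0.6,0.6,0.6,0.6]

```text
time: 2.0
position: [0.4249, 0.0579, 0.1997]
tool_rot: [0.975, 0.22, 0.0, 0.0]
ft_force: [-0.8, 0.0, -0.2]
grip_width: 0.0181
grip_force: 0.0
```

```bash
cat >> h.py <<'E'
def wrist():
    o,r=pose();T=np.eye(4);T[:3,:3]=r.as_matrix();T[:3,3]=o["position"]
    c=viewer.camera("wrist");c["pose"]=T@c["mount"];return c
def find(c,names=("green","yellow")):
    for n in names:
        for b in blobs(c["pixels"],n)[:1]:
            q,a,f=hexfit(plane(c,b,.035));print(n,"bed",(w2b(q)[0]*1000).round(1),"ang",round((a-np.degrees(TH)+30)%60-30,1),"af",round(f,1),"rows",b[:,1].min(),b[:,1].max(),"cols",b[:,0].min(),b[:,0].max())
E
python3 - <<'E'
from h import *
c=wrist();cv2.imwrite("pics/w1.png",c["pixels"]);find(c);find(viewer.camera("top"));print(c["mount"].round(3))
plan((-.15,.002,.017,18))
E
```

```text
green bed [-78.9  24.2] ang 17.2 af 86.9 rows 74 150 cols 213 296
yellow bed [ -65.7 -179.9] ang 3.1 af 90.6 rows 116 194 cols 375 449
green bed [ 312.8 -258.8] ang -8.9 af 93.3 rows 45 76 cols 346 379
yellow bed [ -63.  -180.8] ang 2.8 af 85.1 rows 167 194 cols 344 376
[[-0.001 -0.959 -0.284  0.078]
 [ 1.    -0.    -0.001 -0.   ]
 [ 0.001 -0.284  0.959 -0.163]
 [ 0.     0.     0.     1.   ]]
t 2.1 bed [-150.5   -1. ] z 199.9 head 17.9 F [0.1 0.  0.2] w 0.018
(-0.15, 0.002, 0.017, 18) dpos [0.0013, -0.0029, 0.1829] drot [0.1, -0.0, -0.1]
```

View pics/w1.png

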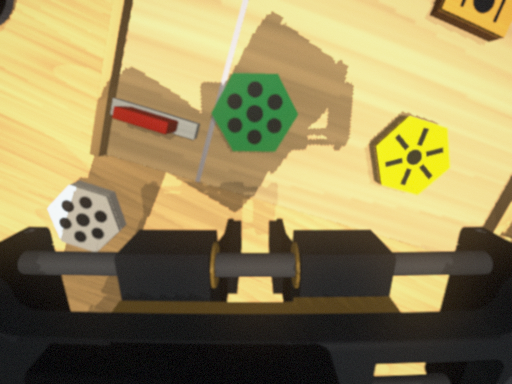

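The wrist view shows green at (255,112), just ahead of the fingers, and agrees with the top camera. I'll descend behind it.

Request:
arm_command:
  delta_pos:
    - [0.001,-0.003,0.06]
    - [0.001,-0.003,0.1]
    - [0.001,-0.003,0.14]
    - [0.001,-0.003,0.165]
    - [0.001,-0.003,0.18]
    - [0.001,-0.003,0.183]
    - [0.001,-0.003,0.183]
  delta_rot:
    - [0,0,0]
    - [0,0,0]
    - [0,0,0]
    - [0,0,0]
    - [0,0,0]
    - [0,0,0]
    - [0,0,0]
  gripper: [0.6,0.6,0.6,0.6,0.6,0.6,0.6]

```text
time: 2.68
position: [0.4241, 0.0602, 0.0157]
tool_rot: [0.976, 0.219, -0.001, -0.0]
ft_force: [-0.8, 0.1, 0.6]
grip_width: 0.0176
grip_force: 0.0
```

Run:
```python
from h import *
W=[(-.135,.007,.017,17.5)]
for s in np.linspace(0,1,9):
    h=17.5*(1-s);c=np.array([-.079,.0245])+s*np.array([.085,.0155])
    p=c-.0545*np.array([np.cos(np.radians(h)),np.sin(np.radians(h))]);W.append((p[0].round(4),p[1].round(4),.017,round(h,1)))
plan(*W)
```

```text
t 2.68 bed [-151.1    2.2] z 15.7 head 17.8 F [-0.8  0.1  0.6] w 0.018
(-0.135, 0.007, 0.017, 17.5) dpos [0.0168, 0.0004, -0.0013] drot [-0.1, 0.1, 0.3]
(np.float64(-0.131), np.float64(0.0081), 0.017, np.float64(17.5)) dpos [0.0209, 0.0005, -0.0013] drot [-0.1, 0.1, 0.3]
(np.float64(-0.1209), np.float64(0.012), 0.017, np.float64(15.3)) dpos [0.0317, -0.0001, -0.0013] drot [-0.1, 0.1, 2.5]
(np.float64(-0.1108), np.float64(0.016), 0.017, np.float64(13.1)) dpos [0.0426, -0.0008, -0.0013] drot [-0.1, 0.1, 4.7]
(np.float64(-0.1006), np.float64(0.02), 0.017, np.float64(10.9)) dpos [0.0535, -0.0015, -0.0014] drot [-0.1, 0.1, 6.9]
(np.float64(-0.0904), np.float64(0.024), 0.017, np.float64(8.8)) dpos [0.0644, -0.0022, -0.0014] drot [-0.0, 0.1, 9.0]
(np.float64(-0.08), np.float64(0.028), 0.017, np.float64(6.6)) dpos [0.0755, -0.0028, -0.0014] drot [-0.0, 0.1, 11.2]
(np.float64(-0.0696), np.float64(0.032), 0.017, np.float64(4.4)) dpos [0.0867, -0.0034, -0.0014] drot [-0.0, 0.1, 13.4]
(np.float64(-0.0591), np.float64(0.036), 0.017, np.float64(2.2)) dpos [0.0979, -0.004, -0.0014] drot [-0.0, 0.1, 15.6]
(np.float64(-0.0485), np.float64(0.04), 0.017, np.float64(0.0)) dpos [0.1092, -0.0046, -0.0014] drot [-0.0, 0.1, 17.8]
```

Request:
arm_command:
  delta_pos:
    - [0.01,0.0,-0.001]
    - [0.018,0.0,-0.001]
    - [0.025,0.0,-0.001]
    - [0.0345,0.0,-0.001]
    - [0.0445,-0.001,-0.001]
    - [0.0545,-0.0015,-0.001]
    - [0.0644,-0.002,-0.001]
    - [0.0755,-0.003,-0.001]
    - [0.0867,-0.0035,-0.001]
    - [0.098,-0.004,-0.001]
    - [0.105,-0.0045,-0.001]
    - [0.109,-0.0045,-0.001]
  delta_rot:
    - [0,0,0]
    - [0,0,0.3]
    - [0,0,1]
    - [0,0,3]
    - [0,0,5]
    - [0,0,7]
    - [0,0,9]
    - [0,0,11.2]
    - [0,0,13.4]
    - [0,0,15.6]
    - [0,0,17]
    - [0,0,17.8]
  gripper: [0.6,0.6,0.6,0.6,0.6,0.6,0.6,0.6,0.6,0.6,0.6,0.6]

```text
time: 3.68
position: [0.5226, 0.1132, 0.0191]
tool_rot: [0.998, 0.066, 0.002, 0.0]
ft_force: [-1.7, -0.1, 1.0]
grip_width: 0.0174
grip_force: 1.2
```

Run:
```python
from h import *
find(viewer.camera("top"),("yellow",));find(wrist())
plan((-.065,.04,.017,0),(-.065,.04,.06,0),(.005,-.05,.06,90))
```

```text
yellow bed [ -64.7 -179.5] ang 1.9 af 87.8 rows 167 195 cols 344 376
green bed [ 9.6 41.7] ang 0.1 af 88.9 rows 66 228 cols 165 348
t 3.78 bed [-46.8  41.7] z 18.7 head 0.2 F [ 0.4 -0.  -0.3] w 0.017
(-0.065, 0.04, 0.017, 0) dpos [-0.0182, 0.0017, 0.0017] drot [0.0, -0.2, 0.2]
(-0.065, 0.04, 0.06, 0) dpos [-0.018, 0.0017, -0.0413] drot [0.0, -0.2, 0.2]
(0.005, -0.05, 0.06, 90) dpos [0.0517, 0.0919, -0.041] drot [0.2, -0.1, -89.8]
```

Request:
arm_command:
  delta_pos:
    - [-0.018,0.0,0.0]
    - [-0.018,0.0,-0.04]
    - [-0.018,0.002,-0.05]
    - [0.055,0.068,-0.05]
    - [0.055,0.068,-0.05]
    - [0.055,0.068,-0.05]
    - [0.055,0.068,-0.05]
    - [0.055,0.068,-0.05]
    - [0.055,0.068,-0.05]
    - [0.055,0.068,-0.05]
    - [0.055,0.068,-0.05]
    - [0.055,0.068,-0.05]
  delta_rot:
    - [0,0,0]
    - [0,0,0]
    - [0,-0.2,-7]
    - [0,-0.2,-14]
    - [0,-0.2,-21]
    - [0,-0.2,-28]
    - [0,-0.2,-35]
    - [0,-0.2,-42]
    - [0,-0.2,-49]
    - [0,-0.2,-56]
    - [0,-0.2,-63]
    - [0,-0.2,-70]
  gripper: [0.6,0.6,0.6,-0.38,-0.38,-0.38,-0.38,-0.38,-0.38,-0.38,-0.38,-0.38]

```text
time: 4.78
position: [0.5842, 0.052, 0.0681]
tool_rot: [0.777, 0.629, -0.001, 0.0]
ft_force: [0.3, 0.2, 0.2]
grip_width: 0.0591
grip_force: 0.0
```

Run:
```python
from h import *
find(viewer.camera("top"));c=wrist();find(c)
plan((.008,-.025,.06,90),(.008,-.025,.018,90))
```

```text
green bed [ 312.6 -258.5] ang -11.5 af 93.4 rows 45 76 cols 346 379
yellow bed [ -61.9 -205.6] ang -19.4 af 49.3 rows 167 191 cols 362 376
green bed [10.  41.8] ang -0.0 af 88.0 rows 58 193 cols 159 296
t 4.88 bed [  6.5 -26.6] z 68.1 head 70.1 F [-0.3  0.6  0.6] w 0.06
(0.008, -0.025, 0.06, 90) dpos [0.002, 0.0008, 0.0081] drot [-0.1, 0.1, -19.9]
(0.008, -0.025, 0.018, 90) dpos [0.0021, 0.0009, 0.0501] drot [-0.1, 0.1, -19.9]
```

Request:
arm_command:
  delta_pos:
    - [0.002,0.0,0.01]
    - [0.002,0.0,0.02]
    - [0.002,0.0,0.03]
    - [0.002,0.0,0.045]
    - [0.002,0.0,0.05]
    - [0.002,0.0,0.05]
  delta_rot:
    - [0,0,-7]
    - [0,0,-14]
    - [0,0,-20]
    - [0,0,-20]
    - [0,0,-20]
    - [0,0,-20]
  gripper: [-0.38,-0.38,-0.38,-0.38,-0.38,-0.38]

```text
time: 5.38
position: [0.5834, 0.054, 0.0165]
tool_rot: [0.66, 0.752, -0.002, -0.001]
ft_force: [0.4, 0.2, 0.3]
grip_width: 0.0602
grip_force: 0.0
```

Run:
```python
from h import *
plan((.009,-.005,.018,90),(.006,.095,.018,90),(.006,.1035,.018,90))
```

```text
t 5.38 bed [  6.1 -24.6] z 16.5 head 90.0 F [0.4 0.2 0.3] w 0.06
(0.009, -0.005, 0.018, 90) dpos [0.0196, 0.0029, -0.0015] drot [-0.3, 0.1, 0.0]
(0.006, 0.095, 0.018, 90) dpos [0.1196, -0.0001, -0.0016] drot [-0.3, 0.1, 0.0]
(0.006, 0.1035, 0.018, 90) dpos [0.1281, -0.0001, -0.0017] drot [-0.3, 0.1, 0.0]
```

Request:
arm_command:
  delta_pos:
    - [0.016,0.0025,-0.001]
    - [0.023,0.0025,-0.001]
    - [0.033,0.0025,-0.001]
    - [0.044,0.0025,-0.001]
    - [0.055,0.0025,-0.001]
    - [0.066,0.002,-0.001]
    - [0.077,0.002,-0.001]
    - [0.088,0.001,-0.001]
    - [0.099,0.001,-0.001]
    - [0.11,0.0,-0.001]
    - [0.118,0.0,-0.001]
    - [0.124,0.0,-0.001]
  delta_rot:
    - [0,0,0]
    - [0,0,0]
    - [0,0,0]
    - [0,0,0]
    - [0,0,0]
    - [0,0,0]
    - [0,0,0]
    - [0,0,0]
    - [0,0,0]
    - [0,0,0]
    - [0,0,0]
    - [0,0,0]
  gripper: [-0.38,-0.38,-0.38,-0.38,-0.38,-0.38,-0.38,-0.38,-0.38,-0.38,-0.38,-0.38]

```text
time: 6.38
position: [0.5677, 0.178, 0.0184]
tool_rot: [0.658, 0.753, -0.002, -0.0]
ft_force: [0.1, -3.4, 3.5]
grip_width: 0.06
grip_force: 2.2
```

Run:
```python
from h import *
c=wrist();find(c,("green",));cv2.imwrite("pics/w2.png",c["pixels"])
plan((.006,.104,.018,90),(.006,.08,.018,90),(.006,.08,.06,90))
```

```text
green bed [  6.2 144.5] ang -0.6 af 89.1 rows 77 252 cols 173 337
t 6.43 bed [  6.5 101.3] z 18.3 head 90.2 F [ 0.4 -0.8  1.4] w 0.06
(0.006, 0.104, 0.018, 90) dpos [0.0027, -0.0005, 0.0003] drot [-0.2, 0.1, 0.2]
(0.006, 0.08, 0.018, 90) dpos [-0.0213, -0.0005, 0.0003] drot [-0.2, 0.1, 0.2]
(0.006, 0.08, 0.06, 90) dpos [-0.0213, -0.0007, -0.0417] drot [-0.2, 0.1, 0.2]
```

View pics/w2.png

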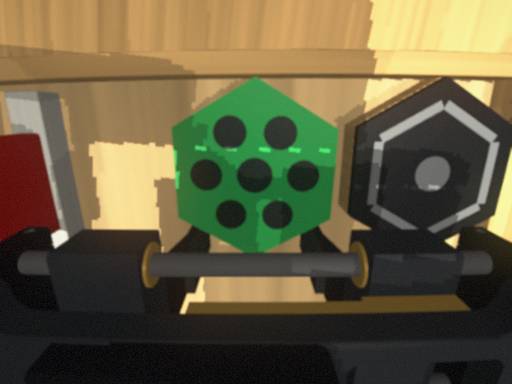

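Green sits next to the black block (432,173) with its corner at the left wall. The bar and its handle are at the left edge of the picture. I'll cross-check the bed frame against black from this view.

Run:
```python
from h import *
c=wrist()
im=c["pixels"];print("black bed",(w2b(plane(c,[[432,173]],.035))*1000).round(1))
print("black tips wall",(w2b(plane(c,[[444,79],[257,79]],.035))*1000).round(1), "faces",(w2b(plane(c,[[336,170],[356,160]],.035))*1000).round(1))
# yellow-ish black contour
g=cv2.cvtColor(im,cv2.COLOR_BGR2GRAY);m=((g<70)*255).astype(np.uint8);m[238:]=0;m[:,:340]=0
m=cv2.morphologyEx(m,cv2.MORPH_CLOSE,np.ones((25,25)));cs,_=cv2.findContours(m,0,1);b=max(cs,key=cv2.contourArea)[:,0]
q,a,f=hexfit(plane(c,b,.035));print(w2b(q)*1000,a-7.45,f)
```

```text
black bed [[107.2 147.1]]
black tips wall [[104.6 197.3]
 [  7.3 195.8]] faces [[ 51.8 148.5]
 [ 62.4 154.2]]
[[107.42932313 146.12169037]] -1.156991981635838 93.61043251718151
```

Request:
arm_command:
  delta_pos:
    - [0.0015,0,0]
    - [0.003,0,0]
    - [0.0035,0,0]
    - [0.0035,0,0]
  delta_rot:
    - [0,0,0]
    - [0,0,0]
    - [0,0,0]
    - [0,0,0]
  gripper: [-0.38,-0.38,-0.38,-0.38]

```text
time: 6.82
position: [0.5675, 0.1792, 0.0179]
tool_rot: [0.659, 0.752, -0.002, -0.0]
ft_force: [0.6, -4.0, 0.3]
grip_width: 0.0601
grip_force: 1.9
```

Run:
```python
from h import *
c=wrist();find(c,("green",))
plan((.006,.08,.018,90),(.006,.07,.06,90),(-.075,.125,.09,0))
```

```text
green bed [  6.5 145.8] ang -0.1 af 89.2 rows 77 252 cols 172 337
t 6.87 bed [  6.6 101.7] z 17.9 head 90.1 F [ 0.8 -5.8 -0.5] w 0.06
(0.006, 0.08, 0.018, 90) dpos [-0.0217, -0.0006, -0.0001] drot [-0.2, 0.2, 0.1]
(0.006, 0.07, 0.06, 90) dpos [-0.0318, -0.0008, -0.042] drot [-0.2, 0.2, 0.1]
(-0.075, 0.125, 0.09, 0) dpos [0.0233, -0.0818, -0.0719] drot [-0.0, 0.3, 90.1]
```

Request:
arm_command:
  delta_pos:
    - [-0.02,0,0]
    - [-0.03,0,-0.035]
    - [-0.03,0,-0.07]
    - [-0.03,-0.02,-0.075]
    - [-0.02,-0.04,-0.075]
    - [0.0,-0.06,-0.075]
    - [0.025,-0.075,-0.075]
    - [0.044,-0.075,-0.075]
    - [0.044,-0.075,-0.075]
    - [0.044,-0.075,-0.075]
    - [0.044,-0.075,-0.075]
    - [0.044,-0.075,-0.075]
  delta_rot:
    - [0,0,0]
    - [0,0,0]
    - [0,0,7]
    - [0,0,14]
    - [0,0,21]
    - [0,0,28]
    - [0,0,35]
    - [0,0,42]
    - [0,0,49]
    - [0,0,56]
    - [0,0,63]
    - [0,0,70]
  gripper: [-0.38,-0.38,-0.38,0.6,0.6,0.6,0.6,0.6,0.6,0.6,0.6,0.6]

```text
time: 7.87
position: [0.487, 0.2149, 0.0932]
tool_rot: [0.972, 0.235, -0.002, 0.0]
ft_force: [-0.4, 0.2, -0.0]
grip_width: 0.0184
grip_force: 0.0
```

```bash
sed -i 's/^w2b=/O=O+B@np.array([.0012,-.0015])\nw2b=/' h.py
python3 - <<'E'
from h import *
find(wrist(),("green",))
plan((-.07,.147,.09,0),(-.07,.147,.018,0))
E
```

```text
green bed [  5.3 147.4] ang -0.2 af 88.1 rows 54 181 cols 229 345
t 7.92 bed [-69.7 148.8] z 93.2 head 19.5 F [0.3 0.1 0.2] w 0.018
(-0.07, 0.147, 0.09, 0) dpos [-0.0009, 0.0016, 0.0032] drot [0.0, 0.2, 19.5]
(-0.07, 0.147, 0.018, 0) dpos [-0.0006, 0.0016, 0.0752] drot [0.0, 0.2, 19.5]
```

Request:
arm_command:
  delta_pos:
    - [0,0.0015,0.01]
    - [0,0.0015,0.02]
    - [0,0.0015,0.035]
    - [0,0.0015,0.055]
    - [0,0.0015,0.07]
    - [0,0.0015,0.075]
    - [0,0.0015,0.075]
  delta_rot:
    - [0,0,7]
    - [0,0,14]
    - [0,0,19.5]
    - [0,0,19.5]
    - [0,0,19.5]
    - [0,0,19.5]
    - [0,0,19.5]
  gripper: [0.6,0.6,0.6,0.6,0.6,0.6,0.6]

```text
time: 8.5
position: [0.4869, 0.2126, 0.0171]
tool_rot: [0.997, 0.071, -0.003, 0.001]
ft_force: [-1.4, 0.3, 0.7]
grip_width: 0.0176
grip_force: 0.0
```

Run:
```python
from h import *
plan((-.0395,.147,.018,0))
```

```text
t 8.5 bed [-70.2 146.7] z 17.1 head 0.7 F [-1.4  0.3  0.7] w 0.018
(-0.0395, 0.147, 0.018, 0) dpos [0.0307, 0.0001, -0.0011] drot [0.1, 0.4, 0.7]
```

Push +x slowly until contact with black, commanding about 2 mm past nominal.

Request:
arm_command:
  delta_pos:
    - [0.008,0,-0.001]
    - [0.014,0,-0.001]
    - [0.018,0,-0.001]
    - [0.022,0,-0.001]
    - [0.026,0,-0.001]
    - [0.029,0,-0.001]
    - [0.0315,0,-0.001]
    - [0.033,0,-0.001]
    - [0.033,0,-0.001]
  delta_rot:
    - [0,0,0.7]
    - [0,0,0.7]
    - [0,0,0.7]
    - [0,0,0.7]
    - [0,0,0.7]
    - [0,0,0.7]
    - [0,0,0.7]
    - [0,0,0.7]
    - [0,0,0.7]
  gripper: [0.6,0.6,0.6,0.6,0.6,0.6,0.6,0.6,0.6]

```text
time: 9.25
position: [0.5164, 0.2168, 0.0192]
tool_rot: [0.998, 0.065, -0.006, 0.002]
ft_force: [-8.2, -1.4, 7.4]
grip_width: 0.017
grip_force: 4.1
```

Run:
```python
from h import *
c=wrist();find(c,("green",))
plan((-.042,.147,.018,0))
```

```text
green bed [ 15.7 147.5] ang 0.1 af 89.3 rows 64 228 cols 163 347
t 9.3 bed [-40.4 147. ] z 19.2 head -0.0 F [-7.5 -1.5  6.8] w 0.017
(-0.042, 0.147, 0.018, 0) dpos [-0.0016, -0.0, 0.0012] drot [0.1, 0.7, -0.0]
```

Request:
arm_command:
  delta_pos:
    - [-0.018,0,0]
    - [-0.025,0,-0.04]
    - [-0.025,0.03,-0.08]
    - [-0.025,0.07,-0.08]
    - [-0.025,0.11,-0.08]
    - [-0.025,0.15,-0.08]
    - [-0.025,0.19,-0.08]
    - [-0.025,0.23,-0.08]
    - [-0.025,0.27,-0.08]
    - [-0.025,0.31,-0.08]
    - [-0.025,0.35,-0.08]
    - [-0.025,0.393,-0.08]
  delta_rot:
    - [0,0,0]
    - [0,0.7,0]
    - [0,0.7,-7]
    - [0,0.7,-14]
    - [0,0.7,-21]
    - [0,0.7,-28]
    - [0,0.7,-35]
    - [0,0.7,-42]
    - [0,0.7,-49]
    - [0,0.7,-56]
    - [0,0.7,-63]
    - [0,0.7,-70]
  gripper: [0.6,0.6,0.6,-0.38,-0.38,-0.38,-0.38,-0.38,-0.38,-0.38,-0.38,-0.38]

```text
time: 10.3
position: [0.5445, -0.1502, 0.1004]
tool_rot: [0.803, 0.596, 0.005, 0.001]
ft_force: [0.4, 0.3, 0.3]
grip_width: 0.0591
grip_force: 0.0
```

Run:
```python
from h import *
find(wrist(),("yellow",))
plan((-.066,-.246,.1,90),(-.066,-.246,.018,90))
```

```text
yellow bed [ -67.2 -179.1] ang 2.7 af 88.3 rows 110 212 cols 169 285
t 10.35 bed [ -57.9 -229.8] z 101.0 head 65.8 F [ 3.5 -4.   0.3] w 0.06
(-0.066, -0.246, 0.1, 90) dpos [-0.0181, -0.0008, 0.001] drot [0.9, 0.1, -24.2]
(-0.066, -0.246, 0.018, 90) dpos [-0.0182, -0.0021, 0.083] drot [0.9, 0.1, -24.2]
```

Request:
arm_command:
  delta_pos:
    - [0,0,0]
    - [0,0,0]
    - [0,0,0]
    - [0,0,0.0]
  delta_rot:
    - [0,0,-7]
    - [0,0,-14]
    - [0.3,0,-20]
    - [0.3,0,-20]
  gripper: [-0.38,-0.38,-0.38,-0.38]

```text
time: 10.68
position: [0.5444, -0.1484, 0.1002]
tool_rot: [0.69, 0.724, 0.003, -0.0]
ft_force: [-0.0, 0.0, 0.1]
grip_width: 0.0604
grip_force: 0.0
```

Run:
```python
from h import *
find(wrist(),("yellow",))
plan((-.067,-.246,.018,92),(-.067,-.246,.018,90))
```

```text
yellow bed [ -67.2 -179.1] ang 2.5 af 88.2 rows 99 213 cols 187 295
t 10.73 bed [ -60.1 -218.5] z 100.3 head 85.2 F [-0.5 -0.9 -0.5] w 0.06
(-0.067, -0.246, 0.018, 92) dpos [-0.0284, -0.0048, 0.0821] drot [0.2, -0.3, -6.8]
(-0.067, -0.246, 0.018, 90) dpos [-0.0284, -0.0048, 0.0821] drot [0.2, -0.3, -4.8]
```

Request:
arm_command:
  delta_pos:
    - [-0.028,-0.005,0]
    - [-0.028,-0.005,0.02]
    - [-0.028,-0.005,0.05]
    - [-0.028,-0.005,0.075]
    - [-0.028,-0.005,0.082]
    - [-0.028,-0.005,0.082]
  delta_rot:
    - [0,0,-6.8]
    - [0,0,-6.8]
    - [0,0,-6.8]
    - [0,0,-6.8]
    - [0,0,-6.8]
    - [0,0,-6.8]
  gripper: [-0.38,-0.38,-0.38,-0.38,-0.38,-0.38]

```text
time: 11.23
position: [0.5388, -0.1746, 0.0161]
tool_rot: [0.646, 0.763, 0.002, -0.003]
ft_force: [-0.3, 0.6, 0.4]
grip_width: 0.0599
grip_force: 0.0
```

Run:
```python
from h import *
plan((-.067,-.224,.018,92),(-.067,-.009,.018,90))
```

```text
t 11.23 bed [ -69.  -243.9] z 16.1 head 92.0 F [-0.3  0.6  0.4] w 0.06
(-0.067, -0.224, 0.018, 92) dpos [0.0199, 0.0027, -0.0018] drot [-0.0, -0.5, 0.0]
(-0.067, -0.009, 0.018, 90) dpos [0.2347, 0.0103, -0.0001] drot [-0.1, -0.5, 2.0]
```

Request:
arm_command:
  delta_pos:
    - [0.01,0.002,-0.001]
    - [0.017,0.0025,-0.001]
    - [0.024,0.003,-0.001]
    - [0.033,0.003,-0.001]
    - [0.043,0.0035,-0.001]
    - [0.054,0.004,-0.001]
    - [0.065,0.0045,-0.001]
    - [0.076,0.005,-0.001]
    - [0.087,0.005,-0.001]
    - [0.098,0.0055,-0.001]
    - [0.109,0.006,-0.001]
    - [0.12,0.0065,-0.001]
  delta_rot:
    - [0,0,0]
    - [0,0,0]
    - [0,0,0]
    - [0,0,0.2]
    - [0,0,0.4]
    - [0,0,0.6]
    - [0,0,0.8]
    - [0,0,1]
    - [0,0,1.2]
    - [0,0,1.5]
    - [0,0,1.8]
    - [0,0,2]
  gripper: [-0.38,-0.38,-0.38,-0.38,-0.38,-0.38,-0.38,-0.38,-0.38,-0.38,-0.38,-0.38]

```text
time: 12.23
position: [0.5262, -0.055, 0.0197]
tool_rot: [0.659, 0.752, 0.003, -0.001]
ft_force: [0.2, -4.0, 3.9]
grip_width: 0.0602
grip_force: 2.2
```

Run:
```python
from h import *
find(wrist(),("yellow",))
plan((-.067,-.009,.018,90))
```

```text
yellow bed [-66.3 -79.6] ang -0.2 af 89.4 rows 78 252 cols 173 336
t 12.28 bed [ -67.  -121.3] z 19.5 head 90.1 F [0.2 0.3 1.5] w 0.06
(-0.067, -0.009, 0.018, 90) dpos [0.1123, 0.0003, 0.0023] drot [0.0, -0.4, 0.1]
```

Request:
arm_command:
  delta_pos:
    - [0.008,0,0.001]
    - [0.018,0,0.001]
    - [0.029,0,0.001]
    - [0.04,0,0.001]
    - [0.051,0,0.001]
    - [0.062,0,0.001]
    - [0.073,0,0.001]
    - [0.084,0,0.001]
    - [0.095,0,0.001]
    - [0.104,0,0.001]
    - [0.11,0,0.001]
    - [0.112,0,0.001]
  delta_rot:
    - [0,0,0]
    - [0,0,0]
    - [0,0,0]
    - [0,0,0]
    - [0,0,0]
    - [0,0,0]
    - [0,0,0]
    - [0,0,0]
    - [0,0,0]
    - [0,0,0]
    - [0,0,0]
    - [0,0,0]
  gripper: [-0.38,-0.38,-0.38,-0.38,-0.38,-0.38,-0.38,-0.38,-0.38,-0.38,-0.38,-0.38]

```text
time: 13.28
position: [0.5111, 0.0563, 0.0192]
tool_rot: [0.658, 0.753, 0.003, -0.002]
ft_force: [0.1, -0.8, -0.2]
grip_width: 0.0603
grip_force: 0.5
```

Run:
```python
from h import *
find(wrist(),("yellow",))
plan((-.067,-.025,.018,90),(-.067,-.04,.06,90),(-.145,.034,.07,0))
```

```text
yellow bed [-66.9  33.1] ang 0.3 af 89.5 rows 77 252 cols 172 336
t 13.33 bed [-66.4 -11.7] z 19.2 head 90.2 F [-0.6  1.1  0.9] w 0.06
(-0.067, -0.025, 0.018, 90) dpos [-0.0133, -0.0006, 0.0012] drot [0.1, -0.3, 0.2]
(-0.067, -0.04, 0.06, 90) dpos [-0.0281, -0.0006, -0.0409] drot [0.1, -0.3, 0.2]
(-0.145, 0.034, 0.07, 0) dpos [0.0463, -0.0783, -0.0506] drot [-0.2, -0.3, 90.2]
```

Request:
arm_command:
  delta_pos:
    - [-0.02,0,0]
    - [-0.025,0,-0.035]
    - [-0.025,-0.01,-0.06]
    - [-0.01,-0.04,-0.06]
    - [0.01,-0.07,-0.06]
    - [0.04,-0.0785,-0.06]
    - [0.045,-0.0785,-0.06]
    - [0.045,-0.0785,-0.06]
    - [0.045,-0.0785,-0.06]
    - [0.045,-0.0785,-0.06]
    - [0.045,-0.0785,-0.06]
    - [0.045,-0.0785,-0.06]
  delta_rot:
    - [0,0,0]
    - [0,0,0]
    - [0,0,7]
    - [0,0,14]
    - [0,0,21]
    - [0,0,28]
    - [0,0,35]
    - [0,0,42]
    - [0,0,49]
    - [0,0,56]
    - [0,0,63]
    - [0,0,70]
  gripper: [-0.38,-0.38,-0.38,0.6,0.6,0.6,0.6,0.6,0.6,0.6,0.6,0.6]

```text
time: 14.33
position: [0.428, 0.0887, 0.0795]
tool_rot: [0.972, 0.235, 0.002, -0.003]
ft_force: [-0.7, -0.8, 1.1]
grip_width: 0.0182
grip_force: 0.0
```

Request:
arm_command:
  delta_pos:
    - [0,0,0]
    - [0,0,0]
    - [0,0,0]
    - [0,0,0]
  delta_rot:
    - [0,0,7]
    - [0,0,14]
    - [0,0,20]
    - [0,0,20]
  gripper: [0.6,0.6,0.6,0.6]

```text
time: 14.67
position: [0.428, 0.0887, 0.0795]
tool_rot: [0.998, 0.065, 0.001, -0.003]
ft_force: [0.4, -0.4, 0.6]
grip_width: 0.0175
grip_force: 0.0
```

Run:
```python
from h import *
find(wrist(),("yellow",))
plan((-.145,.033,.018,0),(-.124,.033,.018,0),(.003,.033,.018,0))
```

```text
yellow bed [-66.6  33.2] ang 0.3 af 88.5 rows 47 169 cols 186 321
t 14.72 bed [-144.8   31.4] z 79.4 head 0.2 F [-0.2  0.3  0.8] w 0.018
(-0.145, 0.033, 0.018, 0) dpos [-0.0004, -0.0012, 0.0614] drot [-0.3, -0.1, 0.2]
(-0.124, 0.033, 0.018, 0) dpos [0.0206, -0.0011, 0.0615] drot [-0.3, -0.1, 0.2]
(0.003, 0.033, 0.018, 0) dpos [0.1476, -0.0007, 0.0618] drot [-0.3, -0.1, 0.2]
```

Request:
arm_command:
  delta_pos:
    - [0,-0.001,0.03]
    - [0,-0.001,0.055]
    - [0,-0.001,0.0615]
    - [0.01,-0.001,0.0615]
    - [0.018,-0.001,0.0615]
    - [0.026,-0.001,0.0615]
    - [0.035,-0.001,0.0615]
    - [0.046,-0.001,0.0615]
    - [0.057,-0.001,0.0615]
    - [0.068,-0.001,0.0615]
    - [0.079,-0.001,0.0615]
    - [0.09,-0.001,0.0615]
  delta_rot:
    - [0,0,0.2]
    - [0,0,0.2]
    - [0,0,0.2]
    - [0,0,0.2]
    - [0,0,0.2]
    - [0,0,0.2]
    - [0,0,0.2]
    - [0,0,0.2]
    - [0,0,0.2]
    - [0,0,0.2]
    - [0,0,0.2]
    - [0,0,0.2]
  gripper: [0.6,0.6,0.6,0.6,0.6,0.6,0.6,0.6,0.6,0.6,0.6,0.6]

```text
time: 15.72
position: [0.5178, 0.1023, 0.0187]
tool_rot: [0.998, 0.065, 0.001, -0.003]
ft_force: [-1.6, -0.2, -0.5]
grip_width: 0.0169
grip_force: 0.4
```

Request:
arm_command:
  delta_pos:
    - [0.011,0,0]
    - [0.022,0,0]
    - [0.033,0,0]
    - [0.044,0,0]
    - [0.052,0,0]
    - [0.056,0,0]
    - [0.057,0,0]
  delta_rot:
    - [0,0,0]
    - [0,0,0]
    - [0,0,0]
    - [0,0,0]
    - [0,0,0]
    - [0,0,0]
    - [0,0,0]
  gripper: [0.6,0.6,0.6,0.6,0.6,0.6,0.6]

```text
time: 16.3
position: [0.5741, 0.1096, 0.0186]
tool_rot: [0.998, 0.064, 0.001, -0.003]
ft_force: [-0.1, 0.1, 0.2]
grip_width: 0.0174
grip_force: 0.4
```

Run:
```python
from h import *
find(wrist())
plan((-.015,.033,.018,0),(.06,-.04,.07,90))
```

```text
green bed [ 28.  146.5] ang -29.4 af 75.7 rows 150 251 cols 0 151
yellow bed [58.7 32.9] ang -0.1 af 89.0 rows 66 228 cols 164 348
t 16.35 bed [ 2.7 33.2] z 18.5 head -0.1 F [ 0.1 -0.7  0.8] w 0.017
(-0.015, 0.033, 0.018, 0) dpos [-0.0177, 0.0002, 0.0004] drot [-0.3, -0.2, -0.1]
(0.06, -0.04, 0.07, 90) dpos [0.0575, 0.0729, -0.0517] drot [-0.1, -0.4, -90.1]
```

Request:
arm_command:
  delta_pos:
    - [-0.018,0,0]
    - [-0.02,0,-0.035]
    - [-0.02,0.02,-0.055]
    - [0.01,0.045,-0.055]
    - [0.04,0.065,-0.055]
    - [0.057,0.07,-0.055]
    - [0.057,0.07,-0.055]
    - [0.057,0.07,-0.055]
    - [0.057,0.07,-0.055]
    - [0.057,0.07,-0.055]
    - [0.057,0.07,-0.055]
    - [0.057,0.07,-0.055]
  delta_rot:
    - [0,0,0]
    - [0,0,0]
    - [0,0,-7]
    - [0,0,-14]
    - [0,0,-21]
    - [0,0,-28]
    - [0,0,-35]
    - [0,0,-42]
    - [0,0,-49]
    - [0,0,-56]
    - [0,0,-63]
    - [0,0,-70]
  gripper: [0.6,0.6,0.6,-0.38,-0.38,-0.38,-0.38,-0.38,-0.38,-0.38,-0.38,-0.38]

```text
time: 17.35
position: [0.6385, 0.0471, 0.0729]
tool_rot: [0.779, 0.627, 0.002, -0.002]
ft_force: [-0.3, -0.3, 0.4]
grip_width: 0.059
grip_force: 0.0
```

Request:
arm_command:
  delta_pos:
    - [0,0,0]
    - [0,0,0]
    - [0,0,0]
    - [0,0,0]
  delta_rot:
    - [0,0,-7]
    - [0,0,-14]
    - [0,0,-20]
    - [0,0,-20]
  gripper: [-0.38,-0.38,-0.38,-0.38]

```text
time: 17.68
position: [0.6385, 0.0471, 0.0729]
tool_rot: [0.659, 0.752, 0.003, -0.001]
ft_force: [-0.6, -0.7, -0.9]
grip_width: 0.0597
grip_force: 0.0
```

Run:
```python
from h import *
find(wrist(),("yellow",))
plan((.059,-.035,.018,90),(.06,.026,.018,90))
```

```text
yellow bed [59.2 33. ] ang 0.1 af 88.8 rows 48 190 cols 193 318
t 17.73 bed [ 58.6 -37.1] z 72.9 head 89.8 F [-0.   0.5  0.3] w 0.06
(0.059, -0.035, 0.018, 90) dpos [0.0018, 0.0002, 0.0549] drot [0.1, -0.3, -0.2]
(0.06, 0.026, 0.018, 90) dpos [0.0628, 0.001, 0.0553] drot [0.1, -0.3, -0.2]
```

Request:
arm_command:
  delta_pos:
    - [0,0,0.035]
    - [0,0,0.05]
    - [0,0,0.055]
    - [0.012,0,0.055]
    - [0.02,0,0.055]
    - [0.028,0,0.055]
    - [0.036,0,0.055]
    - [0.044,0.001,0.055]
    - [0.051,0.001,0.055]
    - [0.057,0.001,0.055]
    - [0.061,0.001,0.055]
    - [0.063,0.001,0.055]
  delta_rot:
    - [0,0,0]
    - [0,0,0]
    - [0,0,0]
    - [0,0,0]
    - [0,0,0]
    - [0,0,0]
    - [0,0,0]
    - [0,0,0]
    - [0,0,0]
    - [0,0,0]
    - [0,0,0]
    - [0,0,0]
  gripper: [-0.38,-0.38,-0.38,-0.38,-0.38,-0.38,-0.38,-0.38,-0.38,-0.38,-0.38,-0.38]

```text
time: 18.73
position: [0.6329, 0.1093, 0.019]
tool_rot: [0.659, 0.752, 0.003, 0.0]
ft_force: [1.2, -9.6, 3.9]
grip_width: 0.06
grip_force: 3.8
```

Run:
```python
from h import *
c=wrist();find(c);cv2.imwrite("pics/w3.png",c["pixels"])
plan((.06,.026,.018,90))
```

```text
green bed [ 15.2 132.5] ang -0.6 af 69.9 rows 0 125 cols 72 252
yellow bed [60.7 69.8] ang -0.1 af 89.7 rows 76 252 cols 172 336
t 18.78 bed [61.2 25.2] z 19.0 head 90.1 F [ 0.9 -4.1  2.3] w 0.06
(0.06, 0.026, 0.018, 90) dpos [0.0008, -0.0012, 0.001] drot [0.2, -0.2, 0.1]
```

View pics/w3.png

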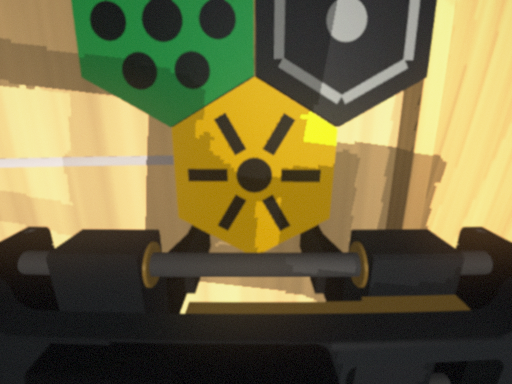

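The three blocks are packed with no visible gap: green upper left, black upper right, yellow at (254,175). Next is the bar.

Request:
arm_command:
  delta_pos:
    - [-0.02,0,0]
    - [-0.025,0,-0.04]
    - [-0.025,0,-0.08]
    - [-0.02,-0.03,-0.11]
    - [0.0,-0.065,-0.11]
    - [0.02,-0.1,-0.11]
    - [0.04,-0.13,-0.11]
    - [0.06,-0.16,-0.11]
    - [0.08,-0.19,-0.11]
    - [0.1,-0.215,-0.11]
    - [0.116,-0.226,-0.11]
    - [0.116,-0.226,-0.11]
  delta_rot:
    - [0,0,0]
    - [0,0,0]
    - [0,0,7]
    - [0,0,14]
    - [0,0,21]
    - [0,0,28]
    - [0,0,35]
    - [0,0,42]
    - [0,0,49]
    - [0,0,56]
    - [0,0,63]
    - [0,0,70]
  gripper: [-0.38,-0.38,-0.38,0.6,0.6,0.6,0.6,0.6,0.6,0.6,0.6,0.6]

```text
time: 19.78
position: [0.3872, 0.1971, 0.1283]
tool_rot: [0.972, 0.235, -0.001, -0.004]
ft_force: [1.1, -0.2, 1.2]
grip_width: 0.0183
grip_force: 0.0
```

Request:
arm_command:
  delta_pos:
    - [0,0,0]
    - [0,0,0]
    - [0,0,0]
    - [0,0,0]
  delta_rot:
    - [0,0,7]
    - [0,0,14]
    - [0,0,20]
    - [0,0,20]
  gripper: [0.6,0.6,0.6,0.6]

```text
time: 20.12
position: [0.3923, 0.1957, 0.1284]
tool_rot: [0.998, 0.063, 0.001, -0.003]
ft_force: [-0.1, -0.2, -0.1]
grip_width: 0.0173
grip_force: 0.0
```

Run:
```python
from h import *
for c,z in((wrist(),.072),(viewer.camera("top"),.072)):
    for b in blobs(c["pixels"],"red")[:1]:
        P=w2b(plane(c,b,z))*1000;print("red",P.min(0).round(1),P.max(0).round(1))
plan((-.165,.142,.046,0),(-.145,.142,.046,0),(-.0565,.142,.046,0))
```

```text
red [-129.7  111.3] [-113.9  168.6]
t 20.22 bed [-166.1  142. ] z 128.4 head 0.1 F [ 0.5 -0.1 -0.7] w 0.017
(-0.165, 0.142, 0.046, 0) dpos [0.001, 0.0005, 0.0824] drot [-0.3, -0.1, 0.1]
(-0.145, 0.142, 0.046, 0) dpos [0.021, 0.0005, 0.0824] drot [-0.3, -0.1, 0.1]
(-0.0565, 0.142, 0.046, 0) dpos [0.1095, 0.0006, 0.0826] drot [-0.3, -0.1, 0.1]
```

Request:
arm_command:
  delta_pos:
    - [0,0,0.04]
    - [0,0,0.07]
    - [0,0,0.0825]
    - [0.012,0,0.0825]
    - [0.02,0,0.0825]
    - [0.03,0,0.0825]
    - [0.042,0,0.0825]
    - [0.054,0,0.0825]
    - [0.066,0,0.0825]
    - [0.078,0,0.0825]
    - [0.09,0,0.0825]
    - [0.1,0,0.0825]
  delta_rot:
    - [0,0,0]
    - [0,0,0]
    - [0,0,0]
    - [0,0,0]
    - [0,0,0]
    - [0,0,0]
    - [0,0,0]
    - [0,0,0]
    - [0,0,0]
    - [0,0,0]
    - [0,0,0]
    - [0,0,0]
  gripper: [0.6,0.6,0.6,0.6,0.6,0.6,0.6,0.6,0.6,0.6,0.6,0.6]

```text
time: 21.22
position: [0.4892, 0.2089, 0.0458]
tool_rot: [0.998, 0.065, -0.003, -0.003]
ft_force: [-5.5, 1.6, -2.1]
grip_width: 0.0173
grip_force: 2.4
```

Request:
arm_command:
  delta_pos:
    - [0.003,0,0]
    - [0.006,0,0]
    - [0.009,0,0]
    - [0.011,0,0]
    - [0.012,0,0]
    - [0.012,0,0]
  delta_rot:
    - [0,0,0]
    - [0,0,0]
    - [0,0,0]
    - [0,0,0]
    - [0,0,0]
    - [0,0,0]
  gripper: [0.6,0.6,0.6,0.6,0.6,0.6]

```text
time: 21.72
position: [0.4998, 0.2101, 0.0461]
tool_rot: [0.998, 0.065, -0.003, -0.003]
ft_force: [-7.6, 1.4, 0.8]
grip_width: 0.0175
grip_force: 3.6
```

Run:
```python
from h import *
c=wrist();cv2.imwrite("pics/w4.png",c["pixels"]);find(c,("green",))
plan((-.0565,.142,.046,0))
```

```text
green bed [ 16.  147.6] ang 0.0 af 88.9 rows 40 186 cols 168 328
t 21.77 bed [-57.7 142.5] z 46.1 head -0.0 F [-8.1  1.3  1.2] w 0.018
(-0.0565, 0.142, 0.046, 0) dpos [0.0012, 0.0005, 0.0001] drot [-0.3, 0.3, -0.0]
```

View pics/w4.png

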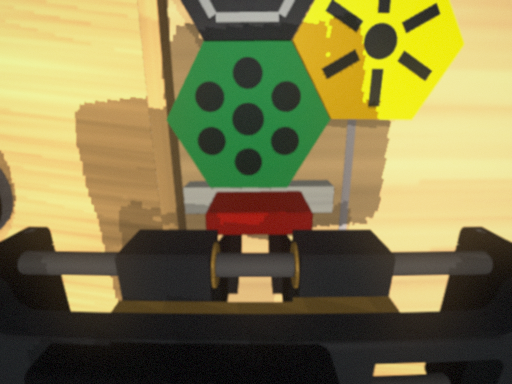

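The bar is against green with about 8 N on it. I'll press slightly more, then back off.

Request:
arm_command:
  delta_pos:
    - [0.001,0,0]
    - [0.002,0,0]
    - [0.003,0,0]
    - [0.003,0,0]
    - [0.003,0,0]
  delta_rot:
    - [0,0,0]
    - [0,0,0]
    - [0,0,0]
    - [0,0,0]
    - [0,0,0]
  gripper: [0.6,0.6,0.6,0.6,0.6]

```text
time: 22.18
position: [0.4999, 0.2101, 0.046]
tool_rot: [0.998, 0.065, -0.006, -0.002]
ft_force: [-11.6, 1.1, 5.8]
grip_width: 0.0171
grip_force: 5.7
```

Request:
arm_command:
  delta_pos:
    - [-0.006,0,0]
    - [-0.02,0,0]
    - [-0.035,0,-0.01]
    - [-0.035,0,-0.05]
    - [-0.035,0,-0.09]
    - [-0.035,0.04,-0.13]
    - [-0.035,0.08,-0.15]
    - [-0.035,0.12,-0.15]
    - [-0.035,0.16,-0.15]
    - [-0.035,0.16,-0.15]
    - [-0.035,0.16,-0.15]
  delta_rot:
    - [0,0,0]
    - [0,0,0]
    - [0,0,0]
    - [0,0,0]
    - [0,0,0]
    - [0,0,0]
    - [0,0,0]
    - [0,0,0]
    - [0,0,0]
    - [0,0,0]
    - [0,0,0]
  gripper: [0.6,0.6,0.6,0.6,0.6,0.6,0.6,0.6,0.6,0.6,0.6]

```text
time: 23.1
position: [0.4952, 0.0429, 0.1967]
tool_rot: [0.998, 0.062, 0.004, -0.002]
ft_force: [0.2, -0.1, 0.8]
grip_width: 0.0175
grip_force: 0.0
```

Run:
```python
from h import *
c=wrist();find(c);plan()
im=c["pixels"];cv2.imwrite("pics/w5.png",cv2.resize(im,(800,600)))
for b in blobs(im,"red")[:1]:
    P=w2b(plane(c,b,.072))*1000;print("red",P.min(0).round(1),P.max(0).round(1))
```

```text
green bed [ 16.3 147.9] ang -0.1 af 89.0 rows 53 133 cols 69 152
yellow bed [60.6 69.6] ang -0.3 af 90.9 rows 7 95 cols 127 218
t 23.15 bed [-85.  -20.6] z 196.1 head -0.3 F [-0.1  0.5  0.5] w 0.017
red [-46.1  97.9] [-31.1 170.4]
```

View pics/w5.png

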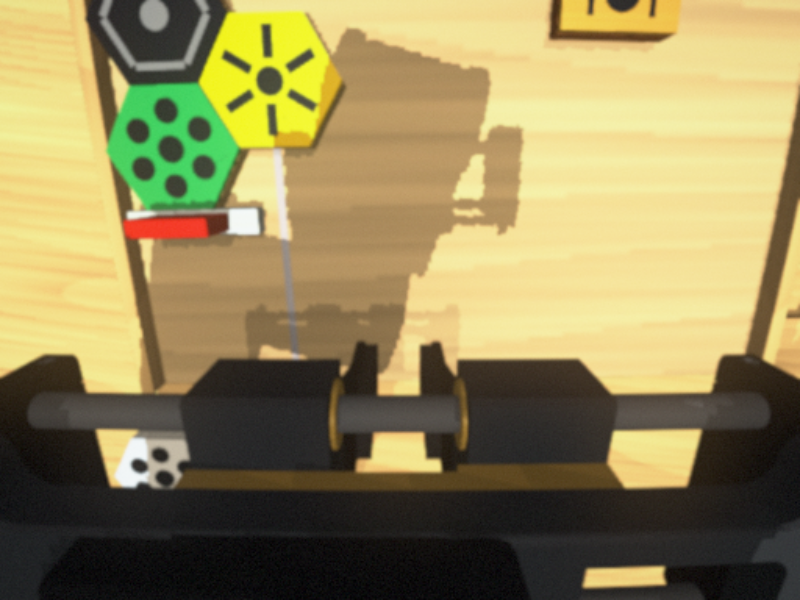

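The final view shows black, green and yellow touching, with the bar flush against green. The plate block and white look-alike are undisturbed. The measured offset from green to yellow is (44.3, -78.3) mm, against a nominal (45, -78) mm.

```bash
python3 -c "
from rig import robot
print(robot.hand_in())"
```

```text
the job is handed in; nothing more can be done
None
```

The job is handed in at about 23 s on the robot's clock: green is in front of black along the left wall, yellow is in the notch to their right, and the lock-up bar is snug against green; the last camera view showed no gaps and nothing else moved.

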